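Turn the counter carousel until the red-capped jar faces front

TASK

On the shop counter, turn the jar carousel until the jar with the red cap is at the front, squarely in line with the yellow pointer on the carousel's foot. Turn it gently by pushing the white pegs on its rim sideways with the fingertips: do not grip the pegs, do not spin it fast, do not touch or lift any jar, and leave everything else on the counter alone. Leave the carousel at rest with all six jars still standing on it.

Things in the scene. Friction and masses are not known exactly. Their poses are not given: they have to be found in the camera images.
- stand: the carousel's fixed black round foot, 284 mm across and 10 mm thick, bolted to the counter; origin on the turning axis, on the counter top. A flat yellow pointer, 10 mm high, sticks out of it along the stand's own -x axis to about 200 mm from the axis: that side is the front. Its yaw varies, so the pointer only roughly faces the robot
- turntable (a joint): angle of the turntable about its vertical axis, rad, growing anticlockwise seen from above; 0 is wherever it stood at the start. It turns freely both ways with no end stop in use; light bearing friction (about 0.7 N at a peg) stops it within a degree or two when a slow push ends
- turntable_center (a point): point on the turning axis at the top face of the plywood turntable, which is 24 mm above the counter. The turntable is a flat disc 260 mm across and 12 mm thick with a grey felt top, a steel post in the middle (80 mm high with its ball) and six white upright pegs round its rim
- peg0 (a point): top centre of one of the six identical white rim pegs, fixed to the turntable: 14 mm diameter, 44 mm tall above the disc (top 68 mm above the counter), 120 mm from the turning axis, 60 degrees apart, numbered anticlockwise from above
- peg1 (a point): top centre of one of the six identical white rim pegs, fixed to the turntable: 14 mm diameter, 44 mm tall above the disc (top 68 mm above the counter), 120 mm from the turning axis, 60 degrees apart, numbered anticlockwise from above
- peg2 (a point): top centre of one of the six identical white rim pegs, fixed to the turntable: 14 mm diameter, 44 mm tall above the disc (top 68 mm above the counter), 120 mm from the turning axis, 60 degrees apart, numbered anticlockwise from above
- peg3 (a point): top centre of one of the six identical white rim pegs, fixed to the turntable: 14 mm diameter, 44 mm tall above the disc (top 68 mm above the counter), 120 mm from the turning axis, 60 degrees apart, numbered anticlockwise from above
- peg4 (a point): top centre of one of the six identical white rim pegs, fixed to the turntable: 14 mm diameter, 44 mm tall above the disc (top 68 mm above the counter), 120 mm from the turning axis, 60 degrees apart, numbered anticlockwise from above
- peg5 (a point): top centre of one of the six identical white rim pegs, fixed to the turntable: 14 mm diameter, 44 mm tall above the disc (top 68 mm above the counter), 120 mm from the turning axis, 60 degrees apart, numbered anticlockwise from above
- jar_blue_mid (a point): centre (half-way up) of the loose upright glass jar with the blue cap, 44 mm diameter, 70 mm tall, about 0.12 kg; it stands on the turntable 68 mm from the axis and rides round with it; leave it standing
- jar_red_mid (a point): centre (half-way up) of the loose upright glass jar with the red cap, 44 mm diameter, 70 mm tall, about 0.12 kg; it stands on the turntable 68 mm from the axis and rides round with it. This is the jar to bring to the front
- jar_white_mid (a point): centre (half-way up) of the loose upright glass jar with the white cap, 44 mm diameter, 70 mm tall, about 0.12 kg; it stands on the turntable 68 mm from the axis and rides round with it; leave it standing
- jar_green_mid (a point): centre (half-way up) of the loose upright glass jar with the green cap, 44 mm diameter, 70 mm tall, about 0.12 kg; it stands on the turntable 68 mm from the axis and rides round with it; leave it standing
- jar_black_mid (a point): centre (half-way up) of the loose upright glass jar with the black cap, 44 mm diameter, 70 mm tall, about 0.12 kg; it stands on the turntable 68 mm from the axis and rides round with it; leave it standing
- jar_brass_mid (a point): centre (half-way up) of the loose upright glass jar with the brass-coloured cap, 44 mm diameter, 70 mm tall, about 0.12 kg; it stands on the turntable 68 mm from the axis and rides round with it; leave it standing
- phone: loose black phone lying flat, 75 x 150 x 10 mm; origin at the centre of its underside; a bystander, leave it alone
- mug: loose blue mug, 80 mm across, 90 mm tall; origin at the centre of its underside; a bystander, leave it alone
- tape: loose roll of clear tape lying flat, 90 mm across, 25 mm tall; origin at the centre of its underside; a bystander, leave it alone

How it is judged:
By the outcome, as a careful person would: the job done as asked, in the order asked, and still so for the second after the job is handed in, with the robot touching nothing.
It also fails if it takes over 67 s, if anything falls off the work surface, if the arm or the gripper's body presses on something with over 40 N, if the wrist force passes 120 N, or if a joint passes its speed limit or range.

ROBOT

A 6-joint arm with a two-finger parallel gripper is mounted at the origin on the work surface. World frame = base frame: x ahead of the robot, y to its left, z up, the work surface at z = 0. Lengths are in m, angles in degrees, forces in N, time in s.
With the tool pointing down it reaches from about 0.35 to 0.875 m from the base axis. Payload 4.2 kg.
Tool frame: the origin (TCP) lies between the finger pads; the fingertips stand 11 mm ahead of it and the grasp point (between the pads) lies 8 mm behind it; z points along the fingers, y is the direction in which the jaws open and shut (so a half turn about z gives the same grasp; the last joint's range is limited). The gripper opens to 87 mm and grips with 3 to 60 N. Pads are 19 mm wide; open, the fingers measure 117 mm over their backs; the gripper's body (75 mm by 190 mm) begins 51 mm behind the grasp point.
Start: joints at [-57.605, 22.042, 0.453, 0, -68.411, -14.817], TCP at [0.189, -0.596, 0.234] pointing down, gripper open.
Joint ranges: [-179.83, 179.83], [-69.29, 118.12], [-61.27, 80.66], [-181.25, 117.63], [-171.15, -9.14], [-177.46, 177.46]. Speed limits (degrees/s): [159.86, 159.86, 180, 180, 180, 180].

INTERFACE

Orientations are given as a 3x3 rotation matrix whose columns are the frame's x, y, z axes.
In Python, from station import sense, capture, get_calibration, finish_job, search_frame, cut_out gives the robot as it stands.
- The arm moves only by the tool arm_command, never from a script. Its argument "rows" is a list of rows, each an object with "fingers": the opening in per cent of the stroke, from 0 (shut) to 100 (fully open); "travel": the shift along the tool's x, y, z in cm, a list of three; "roll": the turn about the tool's z in degrees. A call has 1 to 10 rows; each row is the pose to reach, as a shift and turn from the pose commanded when the call began, along the tool's axes at that moment; what a row does not reach only later rows make up. A row lasts 1/10 s, in which the tool goes at most 50 mm and 8.59 degrees, less where a joint would pass 70% of its speed; a pose out of reach is approached as far as the arm can. A call with a gripper value outside its range is refused whole. The fingers move at their own pace and stop on an object; the grip force is fixed at half the most. Time passes only in rows, so rows that repeat a pose let the fingers close. It gives the time, the measured TCP pose, the force and the opening at its end, in the units of the state.
- sense(): the state, without advancing time (a new reading comes with each control period).
- capture(name): name is "side" or "top" or "wrist"; returns (picture, depth): 400x640x3 uint8, red, green, blue; 400x640 float32, m along the optical axis (not along the pixel's ray), 0 where there is no reading.
- get_calibration(name): a dict with "fov_y" (degrees; the focal length in pixels is half the picture's height over the tangent of half this angle, whatever the lens; pixels are square), "cx", "cy" (the principal point, pixels), "distortion" ([k1, k2, p1, p2, k3] as OpenCV has them; the pictures are not rectified), "origin" and "attitude" of the camera in the world; the wrist camera has in their place "mount" (4x4, takes a point from camera to tool coordinates, whose origin is the TCP and whose axes are the flange's). Camera axes: x right, y down, z forward; pixel columns grow to the right and rows downward; lengths in m; the calibration is good to about 2 mm. A picture is of the moment at which its call begins: read the wrist's pose just before it. get_calibration takes no time and is no camera call.
- finish_job(): hands the job in, once; it reports no verdict.
Trained networks look in the newest picture that a camera, given by its name, has taken for a name from the list of things; names that differ only in an ending like _2 or _b are one class to them, and where a whole thing is asked for, a point or a joint stands for the part that bears it (a point fixed in the world has none). Each returns a list of dicts, best first, with "p" (0 to 1); they miss things now and then, are a little off and sometimes report something else, mostly with a low value. They report only what shows in the picture. A call takes as long as a camera call.
- search_frame(camera, label): "position" ([x, y, z] in m, in world coordinates, good to about 4 mm: the middle of the surface that is visible of it).
- cut_out(camera, label): "mask" (400x640 bool, what is visible of it).
The state is a dict: "time_s": time; "joints": joint angles; "joint_velocities": joint speeds; "effort": joint torques, N m; "tcp_pos": TCP position; "ee_rot": TCP orientation; "wrist_force": force on the tool from outside, world axes, zero at the start; "moment": the same for the moment, N m; "gripper_width": opening from 0.0 (shut) to 1.0 (fully open).
Only numpy, scipy, OpenCV 4.12 (cv2) and the standard library are available. Lean on these libraries where they do the work, as an engineer would, in place of code of your own. Each camera call takes 0.05 s, during which the arm holds its last target. There are 200 camera calls.

## Working session

There is one attempt and no reset: what is moved stays moved. The work goes in short steps, Python scripts to look and compute and a tool call to move; the robot and the scene stay as the last step left them, time stands still between calls to the robot, and variables do not carry over. Pictures are saved under pics/ and viewed, about 8 in all and at most 12, crops included, and the job is handed in when it is done.

Besides the shell and the picture viewer there is one more tool, called after "Request:" by a JSON object that holds its "method" and its "body". arm_command: Moves the arm, as the interface text tells. Its arguments: {"type":"object","properties":{"rows":{"type":"array","items":{"type":"object","properties":{"fingers":{"type":"number"},"travel":{"type":"array","items":{"type":"number"}},"roll":{"type":"number"}}}}},"required":["rows"]}

```bash
mkdir -p pics; cat > h.py <<'E'
import numpy as np, cv2
from station import *
def snap(cam,fn=None):
    s=sense(); im,d=capture(cam)
    if fn: cv2.imwrite('pics/'+fn,im[:,:,::-1])
    return s,im,d
def find(cam,names):
    for n in names:
        r=search_frame(cam,n)
        print(n,[(np.round(q['position'],3).tolist(),round(q['p'],2)) for q in r[:7]])
E
python3 - <<'E'
from h import *
s,im,d=snap('top','t1.png')
print(s['time_s'],s['tcp_pos'],s['ee_rot'],s['gripper_width'])
for c in('top','side'): print(get_calibration(c))
find('top',['stand','turntable_center','jar_red_mid','peg0','jar_blue_mid','jar_brass_mid','mug','phone','tape'])
print(sense()['time_s'])
E
```

```text
0.0 [ 0.1886114  -0.59526745  0.23246811] [[-9.53359909e-01 -3.01834988e-01 -7.23288744e-04]
 [-3.01835842e-01  9.53357817e-01  1.99923882e-03]
 [ 8.61127533e-05  2.12430861e-03 -9.99997740e-01]] 0.9975475267308912
{'fov_y': 50.044595189264925, 'cx': 310.41751519134897, 'cy': 201.34709765938143, 'distortion': array([-0.01495111,  0.        ,  0.        ,  0.        ,  0.        ]), 'origin': array([0.37603369, 0.02855618, 1.18525528]), 'attitude': array([[-0.01574183, -0.99237949,  0.12220939],
       [-0.99979867,  0.01714357,  0.01042694],
       [-0.01244259, -0.12202064, -0.99244957]])}
{'fov_y': 47.93992345944292, 'cx': 318.6821233725413, 'cy': 193.38645064631658, 'distortion': array([0.01649398, 0.        , 0.        , 0.        , 0.        ]), 'origin': array([0.11051179, 0.81567674, 0.8413567 ]), 'attitude': array([[-0.88575001, -0.31255737,  0.34315421],
       [-0.46414571,  0.59011674, -0.66055355],
       [ 0.00395984, -0.74435887, -0.66776807]])}
stand [([0.525, -0.075, 0.008], 0.68)]
turntable_center [([0.588, -0.072, 0.024], 0.68)]
jar_red_mid [([0.55, -0.126, 0.095], 0.49)]
peg0 [([0.593, -0.076, 0.022], 0.73)]
jar_blue_mid [([0.524, -0.062, 0.093], 0.6)]
jar_brass_mid [([0.652, -0.088, 0.093], 0.85), ([0.589, -0.075, 0.025], 0.7)]
mug [([0.635, 0.398, 0.045], 0.68)]
phone [([0.323, 0.379, 0.012], 0.96), ([0.637, 0.4, 0.043], 0.61), ([0.55, -0.124, 0.095], 0.53), ([0.617, -0.137, 0.096], 0.37)]
tape [([0.32, -0.332, 0.024], 0.71)]
0.5
```

View pics/t1.png

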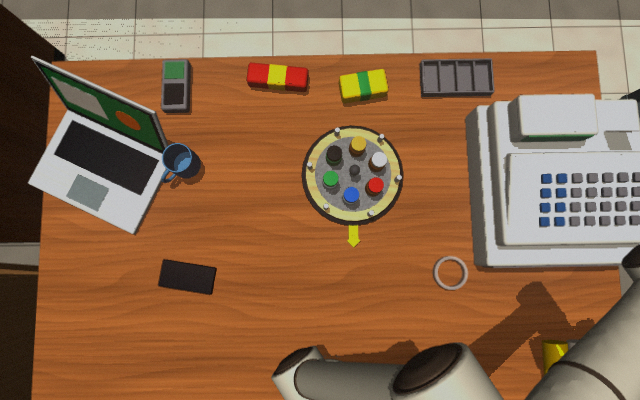

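```bash
cat >> h.py <<'E'
def rays(cam,px,s=None):
    c=get_calibration(cam); f=200/np.tan(np.radians(c['fov_y']/2))
    K=np.array([[f,0,c['cx']],[0,f,c['cy']],[0,0,1]])
    n=cv2.undistortPoints(np.float64(px).reshape(-1,1,2),K,c['distortion']).reshape(-1,2)
    n=np.c_[n,np.ones(len(n))]
    if cam=='wrist':
        M=c['mount']; R=s['ee_rot']@M[:3,:3]; o=s['tcp_pos']+s['ee_rot']@M[:3,3]
    else: R,o=c['attitude'],c['origin']
    return o,n@R.T
def atz(cam,px,z,s=None):
    o,r=rays(cam,px,s); return (o+r*((z-o[2])/r[:,2])[:,None])[:,:2]
def blobs(mask,amin=4):
    n,_,st,ce=cv2.connectedComponentsWithStats(mask.astype(np.uint8))
    return [(ce[i],st[i,4]) for i in range(1,n) if st[i,4]>=amin]
E
python3 - <<'E'
from h import *
im=cv2.imread('pics/t1.png'); hsv=cv2.cvtColor(im,cv2.COLOR_BGR2HSV).astype(int)
H,S,V=hsv[...,0],hsv[...,1],hsv[...,2]
roi=np.zeros(H.shape,bool); roi[118:255,295:412]=1
white=roi&(S<45)&(V>190)
for c,a in blobs(white): print('white',c.round(1),a,atz('top',[c],.068)[0].round(4))
red=roi&((H<6)|(H>174))&(S>180)&(V>120)
for c,a in blobs(red,15): print('red',c.round(1),a,atz('top',[c],.094)[0].round(4))
yel=roi&(H>24)&(H<34)&(S>200)&(V>150)
yel[:224]=0
for c,a in blobs(yel,15): print('yel',c.round(1),a,atz('top',[c],.01)[0].round(4))
for n,m in(('blue',(H>105)&(H<125)&(S>150)),('green',(H>55)&(H<80)&(S>150))):
  for c,a in blobs(roi&m,15): print(n,c.round(1),a,atz('top',[c],.094)[0].round(4))
g=cv2.resize(im[110:260,285:425],None,fx=4,fy=4,interpolation=cv2.INTER_CUBIC); cv2.imwrite('pics/t1c.png',g)
E
```

```text
white [336.8 129. ] 10 [ 0.7079 -0.0335]
white [381.3 135.4] 10 [ 0.688  -0.1521]
white [379.1 158.5] 153 [ 0.6251 -0.1438]
white [309.1 163.4] 13 [0.6153 0.0423]
white [398.5 176.4] 11 [ 0.5761 -0.1935]
white [325.8 204.9] 12 [0.5035 0.    ]
white [371.2 211.9] 14 [ 0.4832 -0.1183]
red [375.5 184.5] 173 [ 0.5511 -0.1283]
yel [353.1 235.3] 184 [ 0.4252 -0.0745]
blue [351.  194.1] 176 [ 0.5274 -0.0645]
green [330.5 177.9] 162 [ 0.5704 -0.0127]
```

View pics/t1c.png

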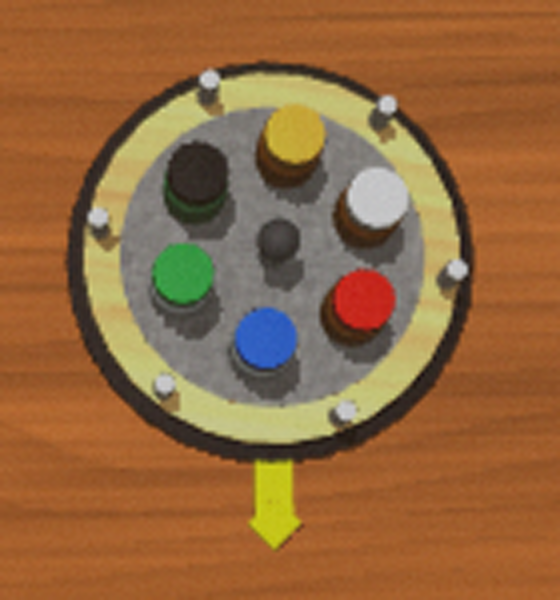

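Request:
{"method": "arm_command", "body": {"rows": [{"fingers":0,"travel":[-1.5,1.2,0],"roll":0},{"fingers":0,"travel":[-4,3.2,0],"roll":0},{"fingers":0,"travel":[-7,5.6,0],"roll":0},{"fingers":0,"travel":[-10,8,0],"roll":0},{"fingers":0,"travel":[-13,10.4,0],"roll":0},{"fingers":0,"travel":[-16,12.8,0],"roll":0},{"fingers":0,"travel":[-19,15.2,0],"roll":0},{"fingers":0,"travel":[-22,17.6,0],"roll":0},{"fingers":0,"travel":[-24,19.2,0],"roll":0},{"fingers":0,"travel":[-25,20,0],"roll":0}]}}

```text
time_s: 1.5
tcp_pos: [0.3677, -0.3281, 0.2339]
ee_rot: [[-0.953, -0.304, 0.001], [-0.304, 0.953, -0.0], [-0.001, -0.0, -1.0]]
wrist_force: [0.5, -1.1, 0.7]
gripper_width: 0.177
```

Request:
{"method": "arm_command", "body": {"rows": [{"fingers":0,"travel":[-1,0.8,0],"roll":2},{"fingers":0,"travel":[-3,2.4,0],"roll":4},{"fingers":0,"travel":[-5.5,4.4,0],"roll":6},{"fingers":0,"travel":[-8,6.4,0],"roll":9},{"fingers":0,"travel":[-10.5,8.4,0],"roll":12},{"fingers":0,"travel":[-13,10.4,0],"roll":14},{"fingers":0,"travel":[-15,12,0],"roll":16},{"fingers":0,"travel":[-16.5,13,0],"roll":17.6},{"fingers":0,"travel":[-16.5,13,0],"roll":17.6},{"fingers":0,"travel":[-16.5,13,0],"roll":17.6}]}}

```text
time_s: 2.5
tcp_pos: [0.4846, -0.1561, 0.2334]
ee_rot: [[-1.0, -0.0, -0.001], [-0.0, 1.0, -0.0], [0.001, -0.0, -1.0]]
wrist_force: [-0.2, 0.1, 0.0]
gripper_width: 0.007
```

```bash
python3 - <<'E'
from h import *
s,im,d=snap('wrist','w1.png')
print(s['time_s'],s['tcp_pos'],s['ee_rot'].round(3),s['gripper_width'],s['wrist_force'])
E
```

```text
2.5 [ 0.48455661 -0.15611563  0.2333757 ] [[-1.    -0.    -0.001]
 [-0.     1.    -0.   ]
 [ 0.001 -0.    -1.   ]] 0.0066289323347052025 [-0.23274144  0.06817564  0.0211221 ]
```

View pics/w1.png

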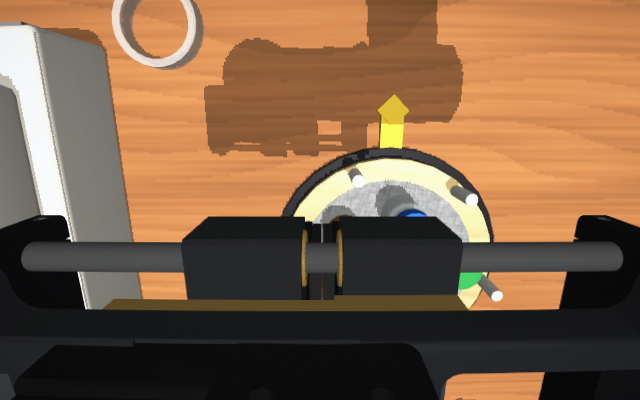

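```bash
python3 - <<'E'
from h import *
s=sense()
print(atz('wrist',[(358,182),(473,200),(498,296)],.068,s).round(4), atz('wrist',[(394,94),(380,148),(403,148)],.01,s).round(4))
print(get_calibration('wrist'))
E
```

```text
[[ 4.843e-01 -1.201e-01]
 [ 5.031e-01 -3.000e-04]
 [ 6.152e-01  4.190e-02]] [[ 0.3949 -0.0754]
 [ 0.4556 -0.0887]
 [ 0.4556 -0.0617]]
{'fov_y': 64.26801404652959, 'cx': 321.6438029640241, 'cy': 194.90176144731123, 'distortion': array([-0.02893957,  0.        ,  0.        ,  0.        ,  0.        ]), 'mount': array([[ 1.11554735e-03, -9.70034706e-01, -2.42963834e-01,
         6.56855153e-02],
       [ 9.99999378e-01,  1.08348265e-03,  2.65598708e-04,
        -6.54956472e-04],
       [ 5.60713526e-06, -2.42963980e-01,  9.70035311e-01,
        -1.50959877e-01],
       [ 0.00000000e+00,  0.00000000e+00,  0.00000000e+00,
         1.00000000e+00]])}
```

Request:
{"method": "arm_command", "body": {"rows": [{"fingers":0,"travel":[0,-0.3,1]},{"fingers":0,"travel":[0,-0.6,3]},{"fingers":0,"travel":[0,-1,5.5]},{"fingers":0,"travel":[0,-1,8]},{"fingers":0,"travel":[0,-1,10.5]},{"fingers":0,"travel":[0,-1,13]},{"fingers":0,"travel":[0,-1,15]},{"fingers":0,"travel":[0,-1,16.5]},{"fingers":0,"travel":[0,-1,17.3]},{"fingers":0,"travel":[0,-1,17.5]}]}}

```text
validation failed for argument at $.ro...
```

```bash
python3 - <<'E'
from h import *
s,im,d=snap('side')
print(s['time_s'],s['tcp_pos'],s['wrist_force'])
s,w,d=snap('wrist')
a=cv2.resize(im[100:350,200:560],(800,555)) 
cv2.imwrite('pics/s1.png',a[:,:,::-1]); cv2.imwrite('pics/full.png',im[:,:,::-1])
E
```

```text
2.55 [ 0.48430938 -0.15640753  0.23342447] [-0.79693222  0.40682505  0.25339455]
```

View pics/s1.png

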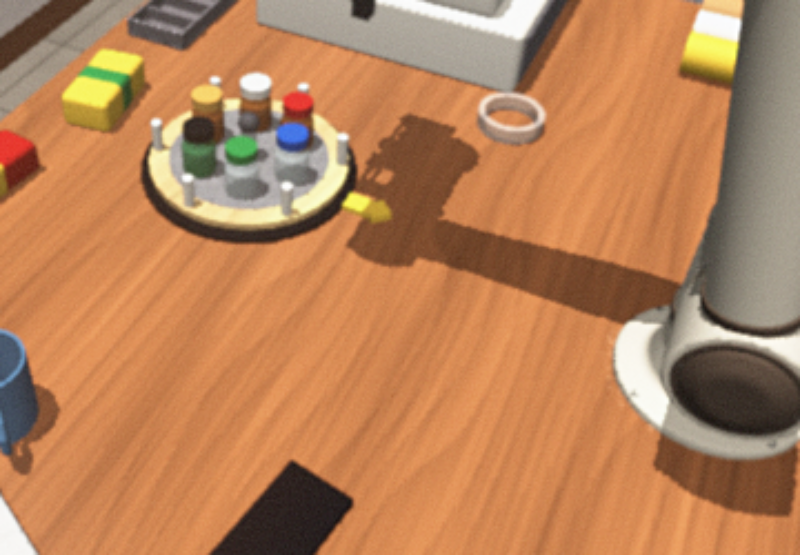

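The side view shows the carousel clear, with the arm above the crop. The move was refused because it had no roll value, so I'll resend it.

Request:
{"method": "arm_command", "body": {"rows": [{"fingers":0,"travel":[0,-0.3,1],"roll":0},{"fingers":0,"travel":[0,-0.6,3],"roll":0},{"fingers":0,"travel":[0,-1,5.5],"roll":0},{"fingers":0,"travel":[0,-1,8],"roll":0},{"fingers":0,"travel":[0,-1,10.5],"roll":0},{"fingers":0,"travel":[0,-1,13],"roll":0},{"fingers":0,"travel":[0,-1,15],"roll":0},{"fingers":0,"travel":[0,-1,16.5],"roll":0},{"fingers":0,"travel":[0,-1,17.3],"roll":0},{"fingers":0,"travel":[0,-1,17.5],"roll":0}]}}

```text
time_s: 3.65
tcp_pos: [0.4838, -0.1663, 0.0574]
ee_rot: [[-1.0, 0.001, -0.002], [0.001, 1.0, 0.0], [0.002, 0.0, -1.0]]
wrist_force: [-0.4, 0.4, -0.5]
gripper_width: 0.002
```

```bash
python3 - <<'E'
from h import *
s,im,d=snap('side')
print(s['time_s'],s['tcp_pos'],s['wrist_force'])
cv2.imwrite('pics/s2.png',cv2.resize(im[40:240,200:460],(780,600))[:,:,::-1])
E
```

```text
3.65 [ 0.48382886 -0.16626709  0.05743341] [-0.35265214  0.43314342 -0.48700144]
```

View pics/s2.png

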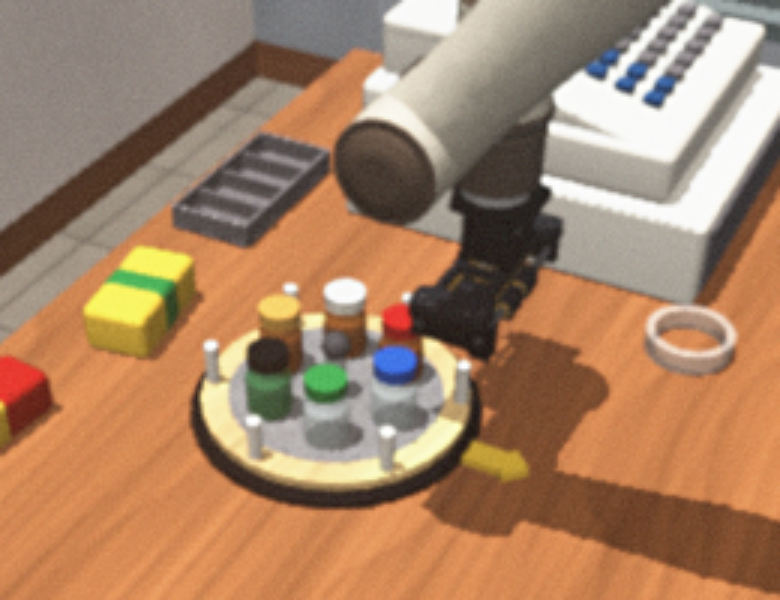

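Request:
{"method": "arm_command", "body": {"rows": [{"fingers":0,"travel":[0,0.3,0],"roll":0},{"fingers":0,"travel":[0,0.8,0],"roll":0},{"fingers":0,"travel":[0,1.3,0],"roll":0},{"fingers":0,"travel":[0,1.7,0],"roll":0},{"fingers":0,"travel":[0,2.0,0],"roll":0},{"fingers":0,"travel":[0,2.2,0],"roll":0},{"fingers":0,"travel":[0,2.4,0],"roll":0},{"fingers":0,"travel":[0,2.7,0],"roll":0},{"fingers":0,"travel":[0.1,3.0,0],"roll":0},{"fingers":0,"travel":[0.2,3.3,0],"roll":0}]}}

```text
time_s: 4.7
tcp_pos: [0.4827, -0.1327, 0.0585]
ee_rot: [[-1.0, 0.0, -0.0], [0.0, 1.0, -0.0], [0.0, -0.0, -1.0]]
wrist_force: [-0.4, -0.4, -1.1]
gripper_width: 0.003
```

```bash
cat >> h.py <<'E'
def measure(cam='top'):
    s,im,d=snap(cam); print(s['time_s'],s['tcp_pos'].round(4),s['wrist_force'].round(1))
    hsv=cv2.cvtColor(im,cv2.COLOR_RGB2HSV).astype(int); H,S,V=hsv[...,0],hsv[...,1],hsv[...,2]
    C=np.array([.5957,-.0759])
    for n,m,z,lo in(('red',((H<6)|(H>174))&(S>180)&(V>100),.094,15),('blue',(H>105)&(H<125)&(S>150),.094,15),('green',(H>55)&(H<80)&(S>150),.094,15),('white',(S<45)&(V>170),.068,4),('yel',(H>23)&(H<34)&(S>180)&(V>150),.01,15)):
        for c,a in blobs(m,lo):
            p=atz(cam,[c],z,s)[0]-C; r=np.hypot(*p)
            if r<(.145 if n!='yel' else .18) and (n!='white' or r>.1) and (n!='yel' or r>.15): print(n,c.round(1),a,'r%.3f'%r,'ang %.1f'%(np.degrees(np.arctan2(p[1],p[0]))%360))
    return im
E
python3 - <<'E'
from h import *
im=measure()
measure('side')
cv2.imwrite('pics/t2.png',cv2.resize(im[100:270,260:450],(760,680))[:600,:,::-1])
E
```

```text
4.7 [ 0.4827 -0.1327  0.0585] [-0.4 -0.4 -1.1]
green [329.8 175.9] 119 r0.068 ang 107.1
white [337.7 129.1] 16 r0.119 ang 19.7
white [382.3 136.5] 14 r0.119 ang 318.6
white [309.3 162.7] 15 r0.120 ang 79.6
4.75 [ 0.4824 -0.1325  0.0585] [-0.7 -0.2  0.2]
red [329.7 145.7] 28 r0.054 ang 229.3
blue [330.5 161.2] 111 r0.072 ang 162.3
white [297.5 135.5] 12 r0.116 ang 320.3
white [336.8 139. ] 10 r0.116 ang 258.6
white [270.  154.5] 16 r0.120 ang 21.8
white [269.8 159.8] 4 r0.119 ang 33.5
white [307.9 180. ] 622 r0.100 ang 112.1
white [343.2 171.8] 70 r0.107 ang 170.6
```

View pics/t2.png

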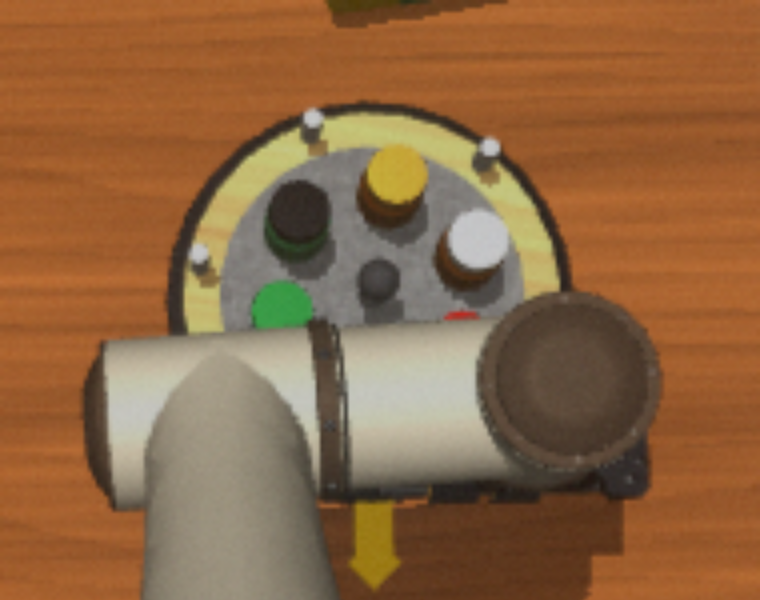

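The wrist is clear and the disc has begun to turn by about 1°. I'll keep pushing slowly along the arc.

Request:
{"method": "arm_command", "body": {"rows": [{"fingers":0,"travel":[0.1,0.3,0],"roll":0},{"fingers":0,"travel":[0.2,0.6,0],"roll":0},{"fingers":0,"travel":[0.3,0.9,0],"roll":0},{"fingers":0,"travel":[0.3,1.2,0],"roll":0},{"fingers":0,"travel":[0.4,1.5,0],"roll":0},{"fingers":0,"travel":[0.5,1.8,0],"roll":0},{"fingers":0,"travel":[0.5,2.1,0],"roll":0},{"fingers":0,"travel":[0.5,2.4,0],"roll":0},{"fingers":0,"travel":[0.6,2.7,0],"roll":0},{"fingers":0,"travel":[0.6,3.0,0],"roll":0}]}}

```text
time_s: 5.8
tcp_pos: [0.4767, -0.1026, 0.0586]
ee_rot: [[-1.0, 0.0, 0.0], [0.0, 1.0, -0.0], [-0.0, -0.0, -1.0]]
wrist_force: [-1.0, -0.8, 0.2]
gripper_width: 0.0
```

Request:
{"method": "arm_command", "body": {"rows": [{"fingers":0,"travel":[0,0.3,0],"roll":0},{"fingers":0,"travel":[0,0.6,0],"roll":0},{"fingers":0,"travel":[0,0.9,0],"roll":0},{"fingers":0,"travel":[0,1.2,0],"roll":0},{"fingers":0,"travel":[0,1.5,0],"roll":0},{"fingers":0,"travel":[-0.1,1.8,0],"roll":0},{"fingers":0,"travel":[-0.1,2.1,0],"roll":0},{"fingers":0,"travel":[-0.2,2.4,0],"roll":0},{"fingers":0,"travel":[-0.2,2.7,0],"roll":0},{"fingers":0,"travel":[-0.3,3.0,0],"roll":0}]}}

```text
time_s: 6.8
tcp_pos: [0.4797, -0.0726, 0.0585]
ee_rot: [[-1.0, 0.0, -0.0], [0.0, 1.0, -0.0], [0.0, -0.0, -1.0]]
wrist_force: [-1.0, -0.5, -0.2]
gripper_width: 0.005
```

```bash
python3 - <<'E'
from h import *
measure()
E
```

```text
6.8 [ 0.4797 -0.0726  0.0585] [-1.  -0.5 -0.2]
blue [337.2 183.4] 28 r0.061 ang 130.8
green [328.7 164.5] 160 r0.068 ang 81.5
white [360.4 126.6] 13 r0.119 ang 349.9
white [318.6 142.6] 15 r0.119 ang 50.5
white [395.5 154.3] 14 r0.119 ang 289.7
white [311.6 186.5] 17 r0.120 ang 110.8
white [331.3 204.2] 842 r0.110 ang 145.8
```

Request:
{"method": "arm_command", "body": {"rows": [{"fingers":0,"travel":[-0.1,0.3,0],"roll":0},{"fingers":0,"travel":[-0.1,0.6,0],"roll":0},{"fingers":0,"travel":[-0.2,0.9,0],"roll":0},{"fingers":0,"travel":[-0.3,1.2,0],"roll":0},{"fingers":0,"travel":[-0.3,1.5,0],"roll":0},{"fingers":0,"travel":[-0.4,1.8,0],"roll":0},{"fingers":0,"travel":[-0.5,2.1,0],"roll":0},{"fingers":0,"travel":[-0.5,2.4,0],"roll":0},{"fingers":0,"travel":[-0.6,2.7,0],"roll":0},{"fingers":0,"travel":[-0.7,2.9,0],"roll":0}]}}

```text
time_s: 7.85
tcp_pos: [0.4869, -0.0436, 0.0586]
ee_rot: [[-1.0, 0.0, 0.0], [0.0, 1.0, 0.0], [-0.0, 0.0, -1.0]]
wrist_force: [-0.2, -0.5, 1.1]
gripper_width: 0.003
```

Request:
{"method": "arm_command", "body": {"rows": [{"fingers":0,"travel":[0,0.2,0],"roll":0},{"fingers":0,"travel":[0,0.3,0],"roll":0},{"fingers":0,"travel":[-0.1,0.4,0],"roll":0},{"fingers":0,"travel":[-0.1,0.5,0],"roll":0},{"fingers":0,"travel":[-0.1,0.6,0],"roll":0},{"fingers":0,"travel":[-0.1,0.7,0],"roll":0},{"fingers":0,"travel":[-0.1,0.7,0],"roll":0}]}}

```text
time_s: 8.55
tcp_pos: [0.4876, -0.0367, 0.0585]
ee_rot: [[-1.0, 0.001, -0.0], [0.001, 1.0, 0.0], [0.0, 0.0, -1.0]]
wrist_force: [-0.0, 0.2, 0.4]
gripper_width: 0.002
```

```bash
python3 - <<'E'
from h import *
measure()
E
```

```text
8.55 [ 0.4876 -0.0367  0.0585] [-0.   0.2  0.4]
blue [329.8 177.9] 26 r0.070 ang 111.2
green [331.2 156.7] 158 r0.067 ang 63.0
white [373.7 131.1] 16 r0.119 ang 331.7
white [329.1 133.5] 15 r0.118 ang 32.3
white [399.1 167.8] 17 r0.120 ang 271.6
white [308.5 172.5] 16 r0.120 ang 92.4
white [312.7 203. ] 792 r0.140 ang 128.1
```

Request:
{"method": "arm_command", "body": {"rows": [{"fingers":0,"travel":[0,-0.5,0],"roll":0},{"fingers":0,"travel":[0,-1.2,0],"roll":0},{"fingers":0,"travel":[0,-1.5,-0.5],"roll":0},{"fingers":0,"travel":[0,-1.5,-2.5],"roll":0},{"fingers":0,"travel":[0,-1.5,-5.5],"roll":0},{"fingers":0,"travel":[0,-1.5,-8.5],"roll":0},{"fingers":0,"travel":[0,-1.5,-11.5],"roll":0},{"fingers":0,"travel":[0,-1.5,-14.5],"roll":0},{"fingers":0,"travel":[0,-1.5,-16.5],"roll":0},{"fingers":0,"travel":[0,-1.5,-17.5],"roll":0}]}}

```text
time_s: 9.6
tcp_pos: [0.4884, -0.0522, 0.236]
ee_rot: [[-1.0, 0.001, 0.004], [0.001, 1.0, 0.001], [-0.004, 0.001, -1.0]]
wrist_force: [-0.2, -0.6, 0.5]
gripper_width: 0.004
```

Request:
{"method": "arm_command", "body": {"rows": [{"fingers":0,"travel":[0,-1.5,0],"roll":0},{"fingers":0,"travel":[0,-4.5,0],"roll":0},{"fingers":0,"travel":[0,-8,0],"roll":0},{"fingers":0,"travel":[0,-11.5,0],"roll":0},{"fingers":0,"travel":[0,-15,0],"roll":0},{"fingers":0,"travel":[0,-18.5,0],"roll":0},{"fingers":0,"travel":[0,-22,0],"roll":0},{"fingers":0,"travel":[0,-25,0],"roll":0},{"fingers":0,"travel":[0,-27,0],"roll":0},{"fingers":0,"travel":[0,-28,0],"roll":0}]}}

```text
time_s: 10.6
tcp_pos: [0.4868, -0.3334, 0.2323]
ee_rot: [[-1.0, 0.003, -0.002], [0.003, 1.0, 0.001], [0.002, 0.001, -1.0]]
wrist_force: [0.3, 0.3, 0.4]
gripper_width: 0.001
```

```bash
python3 - <<'E'
from h import *
im=measure()
cv2.imwrite('pics/t3.png',cv2.resize(im[110:260,285:425],None,fx=4,fy=4,interpolation=cv2.INTER_CUBIC)[:,:,::-1])
print('side');measure('side')
E
```

```text
10.6 [ 0.4868 -0.3334  0.2323] [0.3 0.3 0.4]
red [356.2 194.4] 178 r0.069 ang 181.6
blue [332.7 182.6] 175 r0.069 ang 123.1
green [331.2 156.7] 156 r0.067 ang 62.9
white [373.7 131.1] 16 r0.119 ang 331.7
white [329.1 133.5] 15 r0.118 ang 32.3
white [398.9 167.8] 16 r0.120 ang 271.7
white [308.5 172.5] 16 r0.120 ang 92.4
white [379.4 207.9] 17 r0.121 ang 212.1
white [333.6 210.2] 16 r0.120 ang 152.3
yel [353.1 235.4] 188 r0.171 ang 179.5
side
10.65 [ 0.487  -0.3338  0.2324] [ 1.2 -0.7 -0.3]
red [333.3 158.5] 137 r0.070 ang 173.9
blue [313.  166.3] 104 r0.074 ang 120.6
white [289.5 138. ] 12 r0.116 ang 333.5
white [353.5 156.5] 16 r0.118 ang 209.7
white [268.9 160.2] 17 r0.121 ang 34.5
white [344.6 167.9] 50 r0.102 ang 179.8
```

View pics/t3.png

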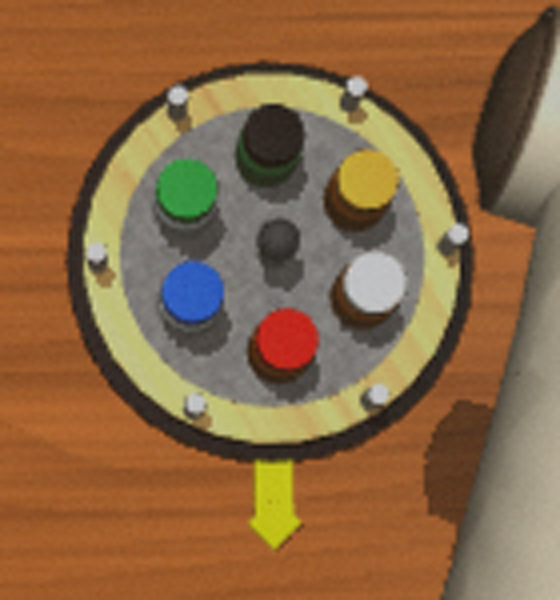

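Red is about 2.2° short: it sits at about 181.8° and the pointer is at 179.5°. I'll go back and give a small slow push.

Request:
{"method": "arm_command", "body": {"rows": [{"fingers":0,"travel":[0,1.5,0],"roll":0},{"fingers":0,"travel":[0,4.5,0],"roll":0},{"fingers":0,"travel":[0,8,0],"roll":0},{"fingers":0,"travel":[0,11.5,0],"roll":0},{"fingers":0,"travel":[0,15,0],"roll":0},{"fingers":0,"travel":[0,18.5,0],"roll":0},{"fingers":0,"travel":[0,22,0],"roll":0},{"fingers":0,"travel":[0,25,0],"roll":0},{"fingers":0,"travel":[0,27,0],"roll":0},{"fingers":0,"travel":[0,28,0],"roll":0}]}}

```text
time_s: 11.7
tcp_pos: [0.4869, -0.049, 0.2339]
ee_rot: [[-1.0, -0.004, 0.0], [-0.004, 1.0, 0.001], [-0.0, 0.001, -1.0]]
wrist_force: [-0.1, 0.0, 0.1]
gripper_width: 0.007
```

Request:
{"method": "arm_command", "body": {"rows": [{"fingers":0,"travel":[0,0,1],"roll":0},{"fingers":0,"travel":[0,0,3],"roll":0},{"fingers":0,"travel":[0,0,5.5],"roll":0},{"fingers":0,"travel":[0,0,8],"roll":0},{"fingers":0,"travel":[0,0,10.5],"roll":0},{"fingers":0,"travel":[0,0,13],"roll":0},{"fingers":0,"travel":[0,0,15],"roll":0},{"fingers":0,"travel":[0,0,16.5],"roll":0},{"fingers":0,"travel":[0,0,17.3],"roll":0},{"fingers":0,"travel":[0,0,17.5],"roll":0}]}}

```text
time_s: 12.7
tcp_pos: [0.4868, -0.0525, 0.0574]
ee_rot: [[-1.0, 0.001, -0.003], [0.001, 1.0, -0.001], [0.003, -0.001, -1.0]]
wrist_force: [0.2, -0.0, 0.5]
gripper_width: 0.006
```

Request:
{"method": "arm_command", "body": {"rows": [{"fingers":0,"travel":[0,0.3,0],"roll":0},{"fingers":0,"travel":[0,0.7,0],"roll":0},{"fingers":0,"travel":[0,1.1,0],"roll":0},{"fingers":0,"travel":[0,1.3,0],"roll":0},{"fingers":0,"travel":[0,1.45,0],"roll":0},{"fingers":0,"travel":[0,1.55,0],"roll":0},{"fingers":0,"travel":[0,1.65,0],"roll":0},{"fingers":0,"travel":[0,1.75,0],"roll":0},{"fingers":0,"travel":[0,1.8,0],"roll":0},{"fingers":0,"travel":[0,1.8,0],"roll":0}]}}

```text
time_s: 13.7
tcp_pos: [0.4877, -0.0338, 0.0585]
ee_rot: [[-1.0, 0.001, -0.0], [0.001, 1.0, 0.0], [0.0, 0.0, -1.0]]
wrist_force: [0.4, -0.1, 0.8]
gripper_width: 0.005
```

```bash
python3 - <<'E'
from h import *
measure()
E
```

```text
13.7 [ 0.4877 -0.0338  0.0585] [ 0.4 -0.1  0.8]
blue [328.9 177.4] 25 r0.071 ang 109.6
green [331.6 156.3] 162 r0.067 ang 61.8
white [330.2 132.8] 13 r0.119 ang 30.6
white [374.9 131.5] 15 r0.119 ang 330.1
white [399.2 169.1] 16 r0.120 ang 270.0
white [308.5 171.3] 14 r0.120 ang 90.8
white [310.9 203.4] 796 r0.144 ang 127.3
```

Request:
{"method": "arm_command", "body": {"rows": [{"fingers":0,"travel":[0,0.05,0],"roll":0},{"fingers":0,"travel":[0,0.1,0],"roll":0},{"fingers":0,"travel":[0,0.12,0],"roll":0},{"fingers":0,"travel":[0,0.12,0],"roll":0}]}}

```text
time_s: 14.15
tcp_pos: [0.4878, -0.0327, 0.0585]
ee_rot: [[-1.0, 0.0, -0.0], [0.0, 1.0, -0.0], [0.0, -0.0, -1.0]]
wrist_force: [1.4, -0.4, 0.4]
gripper_width: 0.007
```

Request:
{"method": "arm_command", "body": {"rows": [{"fingers":0,"travel":[0,-0.5,0],"roll":0},{"fingers":0,"travel":[0,-1.2,0],"roll":0},{"fingers":0,"travel":[0,-1.8,-0.5],"roll":0},{"fingers":0,"travel":[0,-1.8,-2.5],"roll":0},{"fingers":0,"travel":[0,-1.8,-5.5],"roll":0},{"fingers":0,"travel":[0,-1.8,-8.5],"roll":0},{"fingers":0,"travel":[0,-1.8,-11.5],"roll":0},{"fingers":0,"travel":[0,-1.8,-14.5],"roll":0},{"fingers":0,"travel":[0,-1.8,-16.5],"roll":0},{"fingers":0,"travel":[0,-1.8,-17.5],"roll":0}]}}

```text
time_s: 15.15
tcp_pos: [0.4884, -0.0511, 0.236]
ee_rot: [[-1.0, 0.001, 0.004], [0.001, 1.0, 0.001], [-0.004, 0.001, -1.0]]
wrist_force: [0.9, 0.3, -1.4]
gripper_width: 0.003
```

Request:
{"method": "arm_command", "body": {"rows": [{"fingers":0,"travel":[0,-1.5,0],"roll":0},{"fingers":0,"travel":[0,-4.5,0],"roll":0},{"fingers":0,"travel":[0,-8,0],"roll":0},{"fingers":0,"travel":[0,-11.5,0],"roll":0},{"fingers":0,"travel":[0,-15,0],"roll":0},{"fingers":0,"travel":[0,-18.5,0],"roll":0},{"fingers":0,"travel":[0,-22,0],"roll":0},{"fingers":0,"travel":[0,-25,0],"roll":0},{"fingers":0,"travel":[0,-27,0],"roll":0},{"fingers":0,"travel":[0,-28,0],"roll":0}]}}

```text
time_s: 16.15
tcp_pos: [0.4868, -0.3323, 0.2323]
ee_rot: [[-1.0, 0.003, -0.002], [0.003, 1.0, 0.001], [0.002, 0.001, -1.0]]
wrist_force: [0.7, -0.3, -0.6]
gripper_width: 0.006
```

```bash
python3 - <<'E'
from h import *
im=measure()
cv2.imwrite('pics/t4.png',cv2.resize(im[110:260,285:425],None,fx=4,fy=4,interpolation=cv2.INTER_CUBIC)[:,:,::-1])
find('top',['jar_red_mid'])
s,w,d=snap('wrist','w4.png')
E
```

```text
16.15 [ 0.4868 -0.3323  0.2323] [ 0.7 -0.3 -0.6]
red [355.2 194.5] 177 r0.070 ang 179.5
blue [332.1 181.8] 176 r0.069 ang 121.0
green [331.6 156. ] 159 r0.067 ang 61.1
white [330.5 132.5] 12 r0.119 ang 30.0
white [375.5 131.7] 14 r0.120 ang 329.3
white [308.7 170.8] 17 r0.119 ang 90.2
white [399.3 169.5] 14 r0.120 ang 269.4
white [377.8 208.9] 19 r0.121 ang 209.7
white [332.  209.5] 16 r0.121 ang 150.2
yel [353.1 235.4] 187 r0.171 ang 179.4
jar_red_mid [([0.528, -0.074, 0.096], 0.48)]
```

View pics/t4.png

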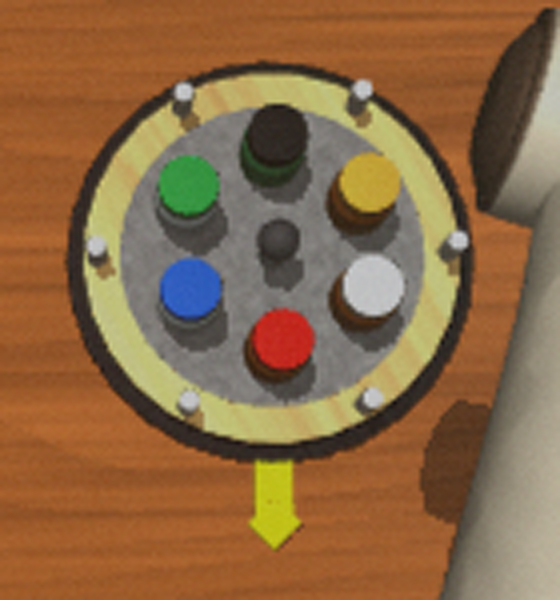

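All six jars are standing, and the red jar lines up with the pointer to within about 0.5°. I'll hand it in.

```bash
python3 - <<'E'
from h import *
print(finish_job())
E
```

```text
the job is handed in; nothing more can be done
None
```

The red jar is at the front, in line with the yellow pointer, and the job was handed in at about 16 s of the 67 s allowed.

- **Turning:** I turned the carousel about 51° clockwise by pushing one front peg with the closed fingertips at up to about 30 mm/s. That left it about 2° short, so I made a slow final correction. The wrist force never read above 2 N or so.
- **Alignment:** In the last top-camera picture the red cap sits at 179.5° and the pointer at 179.4°. The peg spacing puts the jar at 179.8°, and the network's reading also puts it in line with the pointer.
- **Rest of the scene:** All six jars are standing and the arm is clear of the carousel. I did not measure the phone, mug or tape again at the end, but the arm stayed well above the counter on its way past them.
- **Checks that disagreed:** The side camera's cap angles were several degrees off where its view was partly blocked or slanted. I relied on the top camera, and did not look at the last wrist picture.

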